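Seat the beater in a returned hand mixer and hold it home

TASK

On the returns bench, take the wire beater by its square cap out of the wooden stand and fit it, stem down, into the drive socket of the hand mixer lying upside down in its cradle: turn it until the splines mesh and slide it fully home, collar down on the socket, against the spring ejector. The mixer's catch is broken, so finish while still gripping the beater and pressing it home, and leave the dough hook and everything else on the bench where they are.

Things in the scene. Friction and masses are not known exactly. Their poses are not given: they have to be found in the camera images.
- beater: steel wire beater, 184 mm long, 0.06 to 0.13 kg, upright, stem down, in a hole of the stand, any yaw; its collar rests on the stand's top. Origin at the stem's lower tip, z up the stem. Round collar 30 mm across, z 30 to 34 mm; 9 mm shaft; wire cage 56 mm wide, z 88 to 150 mm, its four wires at 45 degrees to the splines; square cap on top (see beater_cap)
- beater_tip (a point): lower tip of the beater's stem (its origin and axes). Cone-pointed pilot, 8 mm diameter, z 0 to 8 mm; above it the cross-shaped spline up to z 30 mm: two crossed fins along the beater's x and y axes, each 20 mm long overall and 5 mm thick, with V-shaped lower edges from z 5.5 mm. It looks the same every quarter turn
- beater_cap (a point): centre of the beater's square grey plastic cap, 167 mm above the tip: 20 x 20 mm and 34 mm tall (beater z 150 to 184 mm), flats facing the beater's x and y axes. The place to grip, from above
- mixer: single-beater hand mixer, white and grey, upside down in a low wooden cradle, fixed to the bench. Origin on the bench under the drive socket's axis, z up; its body extends from x = -48 mm to x = +178 mm, 110 mm wide with the cradle, flat top at z 117 mm; the black drive socket rises to z 125 mm
- socket (a point): centre of the drive socket's mouth, 125 mm above the bench, z up; x and y lie along the two slots of its cross-shaped opening and turn with the drive. Black block 28 mm square; slots 22.5 x 7.5 mm (1.25 mm clearance all round), 36 mm deep; a steel ejector disc lies 12 mm below the mouth. Beater fully home: its collar rests on the mouth, tip 30 mm below it
- drive (a joint): turn of the drive socket about vertical relative to the mixer, rad, counter-clockwise from above, 0 when the slots lie along the mixer's x and y; starts anywhere within -0.7 to 0.7. The stiff gearbox holds it against up to 0.4 N m
- ejector (a joint): depth by which the spring ejector in the socket is pushed down, m: 0 at rest, 0.018 with the beater fully home. Spring 300 N/m: pushes up with 3.6 N at rest and 9 N with the beater home, more than the beater's weight, so it pushes a released beater up
- stand: wooden block 75 x 160 x 36 mm with two through holes of 23.5 mm diameter on its y axis, 40 mm either side of the centre, fixed to the bench. Origin under its centre. Beater in one hole, dough hook in the other
- hook: spiral dough hook, 130 mm tall, steel, with the same stem and collar as the beater but without cap; origin at its stem's tip; leave in the stand
- tape: cardboard roll core, ring of 68 mm diameter, 24 mm high, origin under its centre; leave alone
- wrench: steel wrench 150 mm long lying on the bench; leave alone
- sugar_pot: bulging metal pot, 92 mm diameter, 78 mm high; leave alone
- vase: black vase, 72 mm diameter, 120 mm high; leave alone
- crock: white open utensil crock, 90 mm diameter, 110 mm high; leave alone
- small_box: small cardboard box 70 x 70 x 55 mm; leave alone

How it is judged:
On the way, in this order (a step that is already met when the one before it is completed fails the run):
1. the beater is held in the gripper, clear of the stand and above the socket's height (height (world z) of beater_tip above 0.127 m and contact force between the fingers and beater above 1 N), for 0.1 s.
2. the splines have meshed: the tip is over 12 mm down the socket, on its axis (z of beater_tip in the frame of socket below -0.012 m and x of beater_tip in the frame of socket between -0.003 and 0.003 m and y of beater_tip in the frame of socket between -0.003 and 0.003 m), for 0.1 s.
At the end, for the whole second after the job is handed in: beater tip at least 27.5 mm below the socket mouth (home is 30), within 3 mm of its axis, upright within 0.06 rad, ejector down at least 15.5 mm, pressing on the mixer with over 5 N, fingers still around its cap (TCP within 30 mm, over 3 N), at rest; hook and bystanders within 30 mm of their start (z of beater_tip in the frame of socket below -0.0275 m and x of beater_tip in the frame of socket between -0.003 and 0.003 m and y of beater_tip in the frame of socket between -0.003 and 0.003 m and angle between beater's own z axis and vertical below 0.06 rad and value of joint ejector above 0.0155 m and contact force between beater and mixer above 5 N and contact force between the fingers and beater above 3 N and distance between the grasp point and beater_cap below 0.03 m and linear speed of beater below 0.02 m/s and distance of each of hook, tape, wrench, sugar_pot, vase, crock, small_box from where it was at the start of the episode below 0.03 m); the arm keeps its last pose, push and grip.
It fails at once if the dough hook or another thing on the bench is moved by more than 30 mm (distance of any of hook, tape, wrench, sugar_pot, vase, crock, small_box from where it was at the start of the episode above 0.03 m).
It also fails if it takes over 48 s, if anything falls off the work surface, if the arm or the gripper's body presses on something with over 40 N, if the wrist force passes 120 N, or if a joint passes its speed limit or range.

ROBOT

A 7-joint arm with a two-finger parallel gripper is mounted at the origin on the work surface. World frame = base frame: x ahead of the robot, y to its left, z up, the work surface at z = 0. Lengths are in m, angles in rad, forces in N, time in s.
With the tool pointing down it reaches from about 0.4 to 0.85 m from the base axis. Payload 10.4 kg.
Tool frame: the origin (TCP) lies between the finger pads, 19 mm behind the fingertips; this is the grasp point; z points along the fingers, y is the line along which they close (so a half turn about z gives the same grasp; the last joint's range is limited). The gripper opens to 87 mm and grips with 3 to 60 N. Pads are 19 mm wide; open, the fingers measure 117 mm over their backs; the gripper's body (75 mm by 190 mm) begins 51 mm behind the grasp point.
Start: joints at [1.228, 0.332, -0.065, 1.46, 0.022, 1.35, -0.088], TCP at [0.197, -0.593, 0.241] pointing down, gripper open.
Joint ranges: [-2.6, 2.6], [-0.5, 2.12], [-1.47, 1.34], [0.16, 2.42], [-1.27, 4.41], [0.06, 2.06], [-2.6, 2.6]. Speed limits (rad/s): [2.22, 2.22, 2.79, 2.79, 3.14, 3.14, 3.14].

INTERFACE

Orientations are given as a rotation vector (axis times angle).
In Python, from bench import bot gives the robot as it stands.
- The arm moves only by the tool play_rows, never from a script. Its argument "motion" is a list that holds one entry, the list of rows, each a list of 4 numbers: the shift along the tool's x, y, z in m, then the turn about the tool's z in degrees. In form: [[[tx, ty, tz, yaw], ...]]. A call has 1 to 5 rows; each row shifts and turns the commanded pose from where the row before left it, along the tool's axes as they then stand; what a row does not reach is not made up. A row lasts 1/10 s, in which the tool goes at most 50 mm and 8.59 degrees, less where a joint would pass 70% of its speed; a pose out of reach is approached as far as the arm can. A call with a gripper value outside its range is refused whole. "claw" is the opening, from -1 (shut) to 1 (fully open), set as the call begins (left out, the last holds). The fingers move at their own pace and stop on an object; "squeeze" is the grip in N (left out, the last holds). Time passes only in rows, so rows that do not move let the fingers close. It gives the time, the measured TCP pose, the force, the opening and the grip force at its end, in the units of the state.
- bot.get_state(): the state, without advancing time (a new reading comes with each control period).
- bot.snapshot(name): name is "scene" or "top" or "wrist"; returns a dict with "color" (400x640x3 uint8, red, green, blue), "fx", "fy", "cx", "cy" (pixels), "pose" (4x4, takes a point from camera to world coordinates); the wrist camera has in their place "hand_eye" (4x4, takes a point from camera to tool coordinates, whose origin is the TCP and whose axes are the flange's). Camera axes: x right, y up, looking along -z (the intrinsics and any distortion apply to the point x, -y, -z); pixel columns grow to the right and rows downward; lengths in m; the calibration is good to about 2 mm. A picture is of the moment at which its call begins: read the wrist's pose just before it. There is no depth.
- bot.sign_off(): hands the job in; it is judged then, once.
The state is a dict: "time_s": time; "qpos": joint angles; "joint_vel": joint speeds; "tau": joint torques, N m; "position": TCP position; "tool_rot": TCP orientation; "force": force on the tool from outside, world axes, zero at the start; "ft_torque": the same for the moment, N m; "finger_gap": finger opening in m; "gripper_force": force on a finger pad.
Only numpy, scipy, OpenCV 4.12 (cv2) and the standard library are available. Lean on these libraries where they do the work, as an engineer would, in place of code of your own. Each camera call takes 0.05 s, during which the arm holds its last target. There are 200 camera calls.

## Working session

There is one attempt and no reset: what is moved stays moved. The work goes in short steps, Python scripts to look and compute and a tool call to move; the robot and the scene stay as the last step left them, time stands still between calls to the robot, and variables do not carry over. Pictures are saved under pics/ and viewed, at most 10 in all, crops included, and the job is handed in when it is done.

Besides the shell and the picture viewer there is one more tool, called after ">>>" as a command line: name --argument value ..., lists and objects as JSON in quotes. play_rows: Moves the arm, as the interface text tells. Its arguments: {"type":"object","properties":{"motion":{"type":"array","items":{"type":"array","items":{"type":"array","items":{"type":"number"}}}},"claw":{"type":"number"},"squeeze":{"type":"number"}},"required":["motion"]}

```bash
ls; mkdir -p pics
python3 - <<'E'
from bench import bot
import cv2,json,pickle,numpy as np
s=bot.get_state(); print(s)
d={}
for n in ["scene","top","wrist"]:
    d[n]=bot.snapshot(n); im=d[n]["color"]; cv2.imwrite(f"pics/{n}0.png",im[:,:,::-1])
    print(n,{k:(v if not hasattr(v,'tolist') else np.round(v,4).tolist()) for k,v in d[n].items() if k!="color"})
pickle.dump((s,d),open("s0.pkl","wb"))
E
```

```text
pics
{'time_s': 0.0, 'qpos': array([ 1.22838788,  0.33288565, -0.06469411,  1.46096444,  0.02161209,
        1.3498796 , -0.08850146]), 'joint_vel': array([-9.81940739e-04,  1.62713049e-03,  6.14334848e-04,  1.01508873e-03,
       -8.48524658e-04, -1.53135416e-03, -6.44364692e-05]), 'tau': array([-9.52415685e-04, -6.23261547e+01,  2.39425397e-02, -3.89904535e+01,
       -6.14190940e-02,  3.97756405e-02,  3.14887768e-05]), 'position': array([ 0.19636404, -0.59296712,  0.24043426]), 'tool_rot': array([-3.10011981e+00, -5.00018237e-01,  4.84352744e-04]), 'force': array([-0.08795561, -0.15829983, -0.10307553]), 'ft_torque': array([ 0.03311616, -0.00114341,  0.03843429]), 'gripper_force': 0.0, 'finger_gap': 0.08716116068707323}
scene {'fx': 432.92442259603473, 'fy': 432.92442259603473, 'cx': 322.6571469058161, 'cy': 202.47532601158588, 'pose': [[-0.4044, -0.7471, 0.5276, 1.1316], [0.9146, -0.334, 0.228, 0.288], [0.0058, 0.5747, 0.8183, 1.1226], [0.0, 0.0, 0.0, 1.0]]}
top {'fx': 440.93931954949994, 'fy': 440.93931954949994, 'cx': 316.5174212447039, 'cy': 196.62533589366583, 'pose': [[-0.0116, 0.9802, -0.1976, 0.1986], [-0.9999, -0.0088, 0.0148, 0.0114], [0.0128, 0.1977, 0.9802, 1.4505], [0.0, 0.0, 0.0, 1.0]]}
wrist {'fx': 276.80447918391127, 'fy': 276.80447918391127, 'cx': 322.03054975611224, 'cy': 197.2209484669783, 'hand_eye': [[-0.0014, 0.9539, 0.3001, 0.0832], [1.0, 0.0011, 0.0012, -0.0012], [0.0008, 0.3001, -0.9539, -0.1438], [0.0, 0.0, 0.0, 1.0]]}
```

View pics/top0.png

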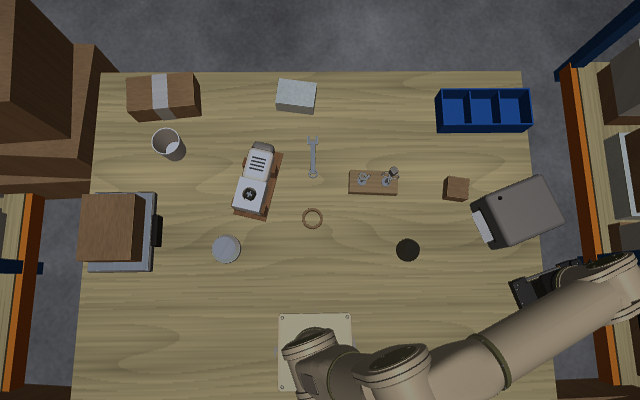

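View pics/scene0.png

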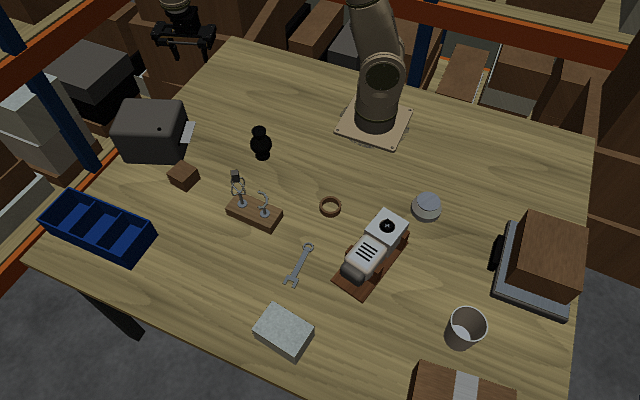

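The top view shows the beater cap at about (394,172), the hook at (363,180) and the socket at (249,194). In the scene view the cap is at about (236,175) and the socket at (387,226). Next I'll refine these positions on enlarged crops.

```bash
cat > h.py <<'E'
import numpy as np,cv2
from scipy.spatial.transform import Rotation as R
def campose(s,c):
    if "pose" in c: return np.array(c["pose"])
    T=np.eye(4);T[:3,:3]=R.from_rotvec(s["tool_rot"]).as_matrix();T[:3,3]=s["position"]
    return T@np.array(c["hand_eye"])
def ray(s,c,uv):
    P=campose(s,c);d=np.array([(uv[0]-c["cx"])/c["fx"],-(uv[1]-c["cy"])/c["fy"],-1.])
    d=P[:3,:3]@d; return P[:3,3],d/np.linalg.norm(d)
def plane(s,c,uv,z):
    o,d=ray(s,c,uv); return o+d*(z-o[2])/d[2]
def proj(s,c,p):
    P=campose(s,c);q=P[:3,:3].T@(np.array(p)-P[:3,3]); return np.array([c["cx"]+c["fx"]*q[0]/-q[2],c["cy"]+c["fy"]*q[1]/q[2]])
def tri(rs):
    A=0;b=0
    for o,d in rs:
        M=np.eye(3)-np.outer(d,d);A=A+M;b=b+M@o
    return np.linalg.solve(A,b)
E
python3 - <<'E'
from h import *; import pickle
s,d=pickle.load(open("s0.pkl","rb"))
t,c=d["top"],d["scene"]
print("cap",tri([ray(s,t,(394,172)),ray(s,c,(236,175))]),"sock",tri([ray(s,t,(249,194)),ray(s,c,(387,226))]))
for n,uv in(("t",(249,194)),("t",(394,172))): print(plane(s,t,uv,.125 if uv[0]<300 else .19))
f=lambda im,x,y,w,h:cv2.resize(im[y:y+h,x:x+w],(w*6,h*6),interpolation=cv2.INTER_CUBIC)[:,:,::-1]
a=np.hstack([f(t["color"],345,155,60,45),f(t["color"],225,170,60,45)])
b=np.hstack([f(c["color"],215,160,60,45),f(c["color"],358,203,60,45)])
cv2.imwrite("pics/crop0.png",np.vstack([a,b]))
E
```

```text
cap [ 0.52980079 -0.24047946  0.16837228] sock [0.47896543 0.19997017 0.11028595]
[0.47583893 0.19809546 0.125     ]
[ 0.52487557 -0.23770379  0.19      ]
```

View pics/crop0.png

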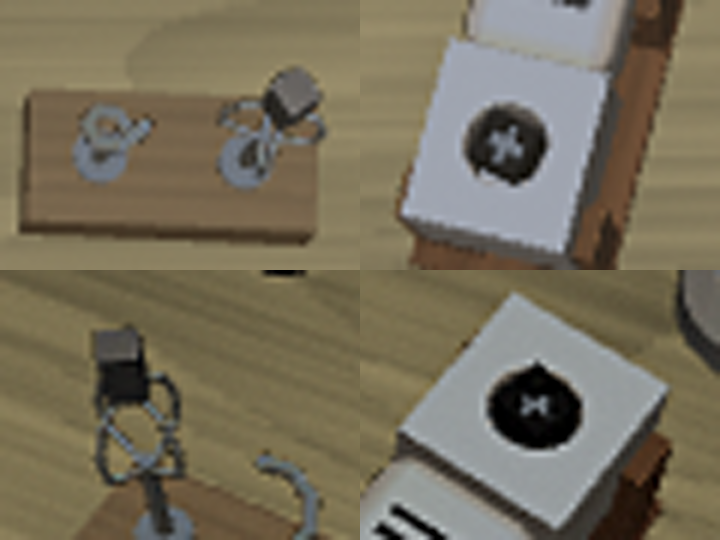

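The crops show the cap's top at about (394,170) in the top view and the cross slots inside the black round socket at about (249,194). I'll start moving now and refine with the wrist camera.

>>> play_rows --motion '[[[0, 0, -0.04, 0], [0, 0, -0.04, 0], [0, 0, -0.04, 0], [0.03, -0.02, 0, 0], [0.03, -0.02, 0, 0]]]' --claw 1

```text
time_s: 0.65
position: [0.2409, -0.5365, 0.3621]
tool_rot: [3.1, 0.497, 0.001]
force: [1.6, 0.1, -1.1]
finger_gap: 0.0871
gripper_force: 0.0
```

>>> play_rows --motion '[[[0.035, -0.019, 0, 0], [0.035, -0.019, 0, 0], [0.035, -0.019, 0, 0], [0.035, -0.019, 0, 0], [0.035, -0.019, 0, 0]]]'

```text
time_s: 1.15
position: [0.3779, -0.3899, 0.3611]
tool_rot: [3.102, 0.5, -0.0]
force: [1.0, 0.8, 0.1]
finger_gap: 0.0872
gripper_force: 0.0
```

>>> play_rows --motion '[[[0.035, -0.019, 0, 0], [0.035, -0.019, 0, 0], [0.035, -0.019, 0.02, 0], [0.035, -0.019, 0.02, 0], [0, 0, 0, 0]]]'

```text
time_s: 1.65
position: [0.4886, -0.2691, 0.3182]
tool_rot: [-3.095, -0.513, 0.003]
force: [-1.6, 0.5, -0.0]
finger_gap: 0.0868
gripper_force: 0.0
```

Run:
```python
from h import *; from bench import bot; import pickle
s=bot.get_state(); w=bot.snapshot("wrist"); pickle.dump((s,w),open("s1.pkl","wb"))
print(s["position"],s["tool_rot"],proj(s,w,(.525,-.24,.19)))
cv2.imwrite("pics/w1.png",w["color"][:,:,::-1])
```

```text
[ 0.48862395 -0.26905846  0.31817962] [-3.09461031e+00 -5.12889675e-01  2.93795405e-03] [308.09757574 152.15879173]
```

View pics/w1.png

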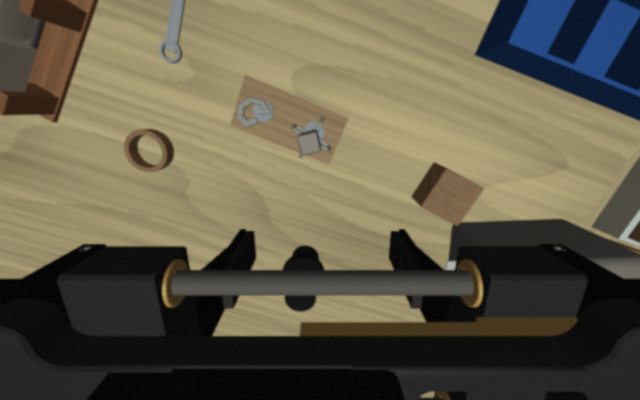

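The wrist view shows the cap's top face at about (309,144), the hook at (255,111), the tape at (149,149) and the small box at (447,193). The vase is at (303,275).

```bash
cat >> h.py <<'E'
def cap(s,w,guess,z,lo=70,hi=200,sat=28,win=18,out=None):
    im=w["color"].astype(int);g=np.round(proj(s,w,guess) if len(guess)==3 else guess).astype(int)
    m=((im.max(2)-im.min(2)<sat)&(im.mean(2)>lo)&(im.mean(2)<hi)).astype(np.uint8)
    k=np.zeros_like(m);k[g[1]-win:g[1]+win,g[0]-win:g[0]+win]=1;m=cv2.morphologyEx(m*k,cv2.MORPH_OPEN,np.ones((5,5)))
    c=max(cv2.findContours(m,cv2.RETR_EXTERNAL,cv2.CHAIN_APPROX_NONE)[0],key=cv2.contourArea)
    P=np.array([plane(s,w,p[0],z)[:2] for p in c])
    r=cv2.minAreaRect((P*1000).astype(np.float32));return r,cv2.minAreaRect(c),c
def frame(s):
    M=R.from_rotvec(s["tool_rot"]).as_matrix();return M,np.degrees(np.arctan2(M[1,0],M[0,0]))
E
python3 - <<'E'
from h import *; import pickle
s,w=pickle.load(open("s1.pkl","rb"))
im=w["color"]; print(im[132:156:3,296:328:3].mean(2).astype(int)); print((im.max(2).astype(int)-im.min(2))[132:156:3,296:328:3])
for a in (28,20,40):print(cap(s,w,(309,144),.19,sat=a)[:2])
print(frame(s))
t=im[90:180,220:360]; cv2.imwrite("pics/c1.png",cv2.resize(t,None,fx=5,fy=5,interpolation=cv2.INTER_CUBIC)[:,:,::-1])
E
```

```text
[[127 126  88  79  63  72  86  81 141 137 116]
 [111  85  94 112 123 129 129  79 138 131 120]
 [104 124 129 130 131 130 130  92 119 115 113]
 [115 118 129 129 130 131 131 108 109 124 115]
 [120 109 130 128 131 129 131 122  72 124 131]
 [121 107 128 129 128 129 129 127  89 132 108]
 [117 106 124 129 129 128 128 121 102 113 120]
 [144 124 115 118 111 106 111 116 118 118 116]]
[[22  8 20  3  5  7 10  3 12  3 52]
 [48 12 10 11 13 13 14  4 12 13 53]
 [40 13 14 14 15 15 14  9  3 41 49]
 [50 14 14 13 14 14 15 11  4 15 49]
 [52 19 14 13 14 14 13 14 15 10  7]
 [53 32 14 14 14 13 15 14  8 10 10]
 [50 42 14 13 13 14 14 14 32 42 22]
 [52 43 12 15 17 30 42 48 51 53 52]]
(((538.4718017578125, -238.0470428466797), (28.45503044128418, 27.78257179260254), 29.73038673400879), ((310.3113098144531, 138.16038513183594), (29.91617202758789, 29.05615997314453), 79.3803482055664))
(((538.3193359375, -239.08892822265625), (25.460697174072266, 25.960811614990234), 30.427656173706055), ((311.4230651855469, 138.61538696289062), (26.867910385131836, 26.867908477783203), 78.69007110595703))
(((537.6339721679688, -237.94102478027344), (28.957876205444336, 29.62331199645996), 27.223024368286133), ((309.9200134277344, 138.94000244140625), (30.40559196472168, 30.971281051635742), 81.8698959350586))
(array([[ 0.94653017,  0.32260462, -0.00262735],
       [ 0.32261355, -0.94652056,  0.0043962 ],
       [-0.00106861, -0.00500875, -0.99998689]]), np.float64(18.821066234888153))
```

View pics/c1.png

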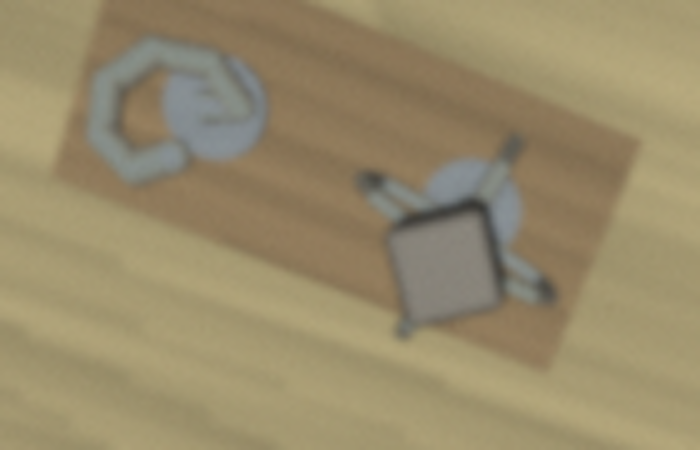

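The crop shows the cap's square face at about (309,143) in the full image, tilted by about 15° there. I'll tighten the mask to the brownish-grey face.

```bash
cat >> h.py <<'E'
def cap(s,w,g,z,win=16,lo=117,hi=150):
    im=cv2.GaussianBlur(w["color"],(3,3),0).astype(int);rb=im[:,:,0]-im[:,:,2];b=im.mean(2)
    m=((rb>4)&(rb<30)&(b>lo)&(b<hi)).astype(np.uint8);k=np.zeros_like(m);k[g[1]-win:g[1]+win,g[0]-win:g[0]+win]=1
    m=cv2.morphologyEx(m*k,cv2.MORPH_OPEN,np.ones((3,3)))
    c=max(cv2.findContours(m,cv2.RETR_EXTERNAL,cv2.CHAIN_APPROX_NONE)[0],key=cv2.contourArea)
    P=np.array([plane(s,w,p[0],z)[:2] for p in c])
    return cv2.minAreaRect((P*1000).astype(np.float32)),cv2.minAreaRect(c)
E
python3 - <<'E'
from h import *; import pickle
s,w=pickle.load(open("s1.pkl","rb"))
print(*cap(s,w,(309,143),.19),sep="\n")
# yaw from hand-picked corners
q=[plane(s,w,(220+u/5,90+v/5),.19)[:2] for u,v in((388,235),(483,208),(502,298),(410,325))]
print(np.round(np.mean(q,0),4),[np.degrees(np.arctan2(*(q[(i+1)%4]-q[i])[::-1]))%90 for i in range(4)],[np.linalg.norm(q[(i+1)%4]-q[i]) for i in range(4)])
E
```

```text
((532.9190673828125, -237.62274169921875), (16.458023071289062, 16.300519943237305), 32.46576690673828)
((308.2646789550781, 143.55885314941406), (17.220029830932617, 16.734956741333008), 75.96376037597656)
[ 0.5334 -0.2384] [np.float64(34.23550299492445), np.float64(30.629393215471623), np.float64(35.0467228060123), np.float64(31.29486931735701)] [np.float64(0.019047706335089374), np.float64(0.017533084212442505), np.float64(0.018859406363218974), np.float64(0.017788804181973514)]
```

>>> play_rows --motion '[[[0.026, -0.0075, 0.02, 0], [0.026, -0.0075, 0.02, 0], [0, 0, 0, -7], [0, 0, 0, -6.7], [0, 0, 0, 0]]]'

```text
time_s: 2.2
position: [0.5304, -0.2457, 0.2814]
tool_rot: [3.019, 0.867, -0.0]
force: [-0.3, 0.1, 0.2]
finger_gap: 0.0868
gripper_force: 0.0
```

Run:
```python
from h import *; from bench import bot; import pickle
s=bot.get_state(); w=bot.snapshot("wrist"); pickle.dump((s,w),open("s2.pkl","wb"))
g=proj(s,w,(.533,-.238,.19)).astype(int);print(s["position"],frame(s)[1],g)
print(*cap(s,w,g,.19,win=22),sep="\n")
cv2.imwrite("pics/w2.png",w["color"][:,:,::-1])
```

```text
[ 0.53035532 -0.24569569  0.28138801] 32.055374025114055 [317 200]
((532.6360473632812, -237.37742614746094), (15.994797706604004, 16.066326141357422), 31.982667922973633)
((317.0, 200.5), (17.0, 18.0), 90.0)
```

View pics/w2.png

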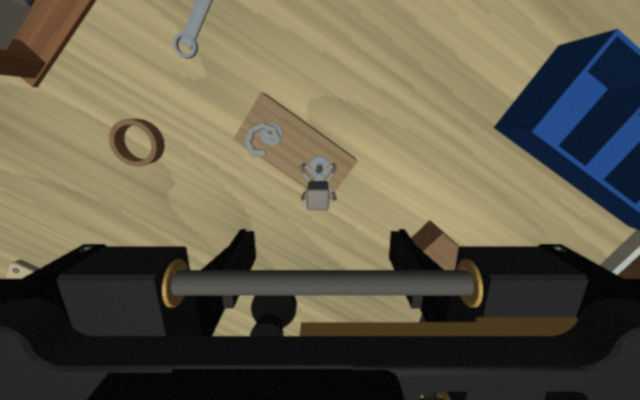

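The cap is square to the image at (317,200) and lined up with the tool. I'll shift over it and descend.

>>> play_rows --motion '[[[0.0063, -0.0058, 0, 0], [0, 0, 0.03, 0], [0, 0, 0.03, 0], [0, 0, 0.03, 0], [0, 0, 0.013, 0]]]'

```text
time_s: 2.75
position: [0.5319, -0.2357, 0.1758]
tool_rot: [-3.019, -0.863, 0.004]
force: [-0.1, 0.6, 1.1]
finger_gap: 0.0873
gripper_force: 0.0
```

>>> play_rows --motion '[[[0, 0, 0, 0], [0, 0, 0, 0]]]'

```text
time_s: 2.95
position: [0.5337, -0.2364, 0.1796]
tool_rot: [3.019, 0.865, 0.002]
force: [0.1, 0.7, 0.9]
finger_gap: 0.0868
gripper_force: 0.0
```

>>> play_rows --motion '[[[0, 0, 0.003, 0], [0, 0, 0, 0], [0, 0, 0, 0], [0, 0, 0, 0], [0, 0, 0, 0]]]' --claw -1 --squeeze 40

```text
time_s: 3.45
position: [0.5331, -0.2363, 0.1755]
tool_rot: [3.02, 0.866, 0.0]
force: [-0.4, -0.5, 0.7]
finger_gap: 0.0551
gripper_force: 0.0
```

>>> play_rows --motion '[[[0, 0, 0, 0], [0, 0, 0, 0], [0, 0, 0, 0]]]'

```text
time_s: 3.75
position: [0.5331, -0.2363, 0.1752]
tool_rot: [3.02, 0.867, -0.0]
force: [-0.1, -1.0, -0.8]
finger_gap: 0.0307
gripper_force: 0.0
```

>>> play_rows --motion '[[[0, 0, 0, 0], [0, 0, 0, 0], [0, 0, 0, 0]]]'

```text
time_s: 4.05
position: [0.533, -0.2363, 0.1752]
tool_rot: [3.02, 0.866, -0.0]
force: [-0.3, -0.4, -0.6]
finger_gap: 0.0199
gripper_force: 39.9
```

>>> play_rows --motion '[[[0, 0, -0.01, 0], [0, 0, -0.04, 0], [0, 0, -0.04, 0], [0, 0, -0.04, 0], [0, 0, -0.03, 0]]]'

```text
time_s: 4.55
position: [0.5333, -0.2361, 0.3389]
tool_rot: [3.018, 0.866, 0.003]
force: [1.5, -0.0, -0.8]
finger_gap: 0.0195
gripper_force: 39.9
```

>>> play_rows --motion '[[[0, 0, -0.02, 0], [0, 0, 0, 0]]]'

```text
time_s: 4.75
position: [0.5339, -0.2363, 0.3591]
tool_rot: [3.016, 0.866, 0.007]
force: [-0.0, 0.1, -2.1]
finger_gap: 0.0196
gripper_force: 39.9
```

The beater is gripped and lifted clear. Next I'll carry it towards the mixer and stop short so the wrist camera can see the socket.

>>> play_rows --motion '[[[0.012, -0.04, 0, 0], [0.012, -0.04, 0, 0], [0.012, -0.04, 0, 0], [0.012, -0.04, 0, 0], [0.012, -0.04, 0, 0]]]'

```text
time_s: 5.25
position: [0.4768, -0.0333, 0.3544]
tool_rot: [-3.02, -0.866, 0.002]
force: [1.0, 0.8, -0.4]
finger_gap: 0.0198
gripper_force: 39.9
```

>>> play_rows --motion '[[[0.012, -0.04, 0, 0], [0.012, -0.04, 0, 0], [0.012, -0.04, 0, 0], [0.012, -0.04, 0, 0], [0.012, -0.039, 0, 0]]]'

```text
time_s: 5.75
position: [0.422, 0.1671, 0.3546]
tool_rot: [3.019, 0.866, -0.001]
force: [0.4, -0.6, -2.0]
finger_gap: 0.0197
gripper_force: 39.9
```

>>> play_rows --motion '[[[0, 0, 0, 0], [0, 0, 0, 0], [0, 0, 0, 0]]]'

```text
time_s: 6.05
position: [0.4234, 0.1644, 0.3547]
tool_rot: [3.02, 0.864, -0.002]
force: [0.2, 0.7, -0.8]
finger_gap: 0.0196
gripper_force: 39.9
```

Run:
```python
from h import *; from bench import bot; import pickle
s=bot.get_state(); w=bot.snapshot("wrist"); pickle.dump((s,w),open("s3.pkl","wb"))
M,y=frame(s)
print(s["position"],y,proj(s,w,(.476,.198,.125)),"tip",proj(s,w,s["position"]+M[:,2]*.17),np.round(M[:,2],4))
cv2.imwrite("pics/w3.png",w["color"][:,:,::-1])
```

```text
[0.42341212 0.16443044 0.35467452] 31.93226795838359 [322.58907269 126.88754267] tip [323.27061014 184.8528998 ] [-9.e-04 -5.e-04 -1.e+00]
```

View pics/w3.png

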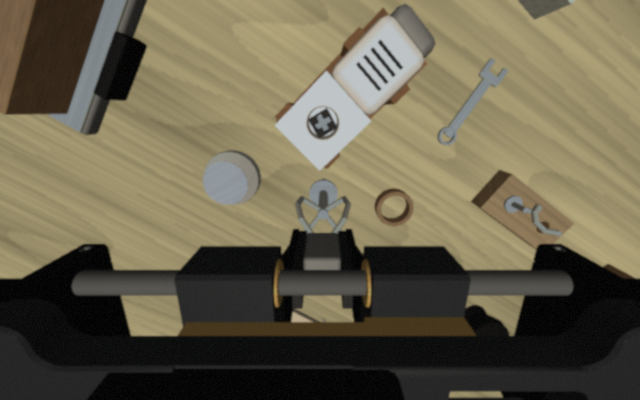

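The socket's black square is at (323,123), with its cross slots visible. The gripped cap is at (322,245) and the beater's collar and shaft are at about (323,192), clear of the socket.

Run:
```python
from h import *; import pickle
s,w=pickle.load(open("s3.pkl","rb")); im=w["color"]; M,y=frame(s)
b=im.astype(int).mean(2)
for th in (60,80,100):
    m=(b<th).astype(np.uint8);k=np.zeros_like(m);k[98:148,298:348]=1
    m=cv2.morphologyEx(m*k,cv2.MORPH_OPEN,np.ones((2,2)))
    cs=cv2.findContours(m,cv2.RETR_EXTERNAL,cv2.CHAIN_APPROX_NONE)[0];c=max(cs,key=cv2.contourArea)
    P=np.array([plane(s,w,p[0],.125)[:2]*1000 for p in c],np.float32)
    print(th,cv2.contourArea(c),cv2.minAreaRect(c),cv2.minAreaRect(P))
for h in (.030,.034,.15,.184): print(h,proj(s,w,s["position"]+M[:,2]*(.17-h)))
a=cv2.resize(im[98:148,298:348],None,fx=8,fy=8,interpolation=cv2.INTER_CUBIC)
e=cv2.resize(im[170:270,283:363],(320,400),interpolation=cv2.INTER_CUBIC)
cv2.imwrite("pics/c3.png",np.hstack([a,e])[:,:,::-1])
```

```text
60 41.0 ((322.0, 133.5), (7.0, 10.0), 90.0) ((468.3898620605469, 194.17623901367188), (9.024482727050781, 13.173315048217773), 31.854759216308594)
80 159.0 ((324.300048828125, 125.09999084472656), (21.913463592529297, 21.913463592529297), 63.43495178222656) ((479.14324951171875, 197.33438110351562), (28.1492919921875, 28.610097885131836), 58.65522766113281)
100 263.0 ((323.5538330078125, 125.46922302246094), (23.938703536987305, 24.558874130249023), 60.2551155090332) ((478.26763916015625, 197.58677673339844), (30.69137191772461, 32.110618591308594), 60.50732421875)
0.03 [323.37240067 192.07630328]
0.034 [323.38748051 193.14641998]
0.15 [324.10092366 243.77477705]
0.184 [324.51104294 272.87823951]
```

View pics/c3.png

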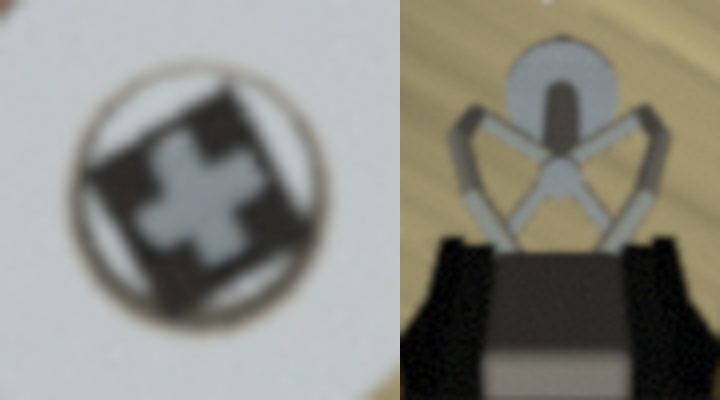

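The crop shows the socket square's corners at (230,82), (88,170), (180,315) and (315,235), which puts its centre at about (322.9,122.6) in the full image. The collar centre is at (323.4,192.9), matching the predicted on-axis position, so the beater hangs straight in the grip.

```bash
cat >> h.py <<'E'
def sock(s,w,c0,step=.0004,z=.125,r=.017):
    # rectify the mouth plane by the calibration, then 4-fold moment of the dark square
    b=cv2.GaussianBlur(w["color"],(3,3),0).astype(np.float32).mean(2);g=np.arange(-r,r,step);X,Y=np.meshgrid(g,g)
    c=np.array(c0[:2],float)
    for _ in range(6):
        uv=np.array([proj(s,w,(c[0]+x,c[1]+y,z)) for x,y in zip(X.ravel(),Y.ravel())],np.float32)
        v=cv2.remap(b,uv[:,0].reshape(X.shape).copy(),uv[:,1].reshape(X.shape).copy(),cv2.INTER_LINEAR)
        W=np.clip(150-v,0,None)*(np.hypot(X,Y)<r-.0005);W2=np.clip(v-95,0,60)*(np.hypot(X,Y)<.0125)
        c=c+np.array([(W*X).sum(),(W*Y).sum()])/W.sum()
    th=np.arctan2(Y,X);rr=np.hypot(X,Y)
    a=np.degrees(np.angle((W*rr**4*np.exp(4j*th)).sum()))/4-45
    V=W2*(np.hypot(X,Y)>.006);bq=np.degrees(np.angle((V*np.exp(4j*th)).sum()))/4
    return c,a%90,bq%90,v
E
python3 - <<'E'
from h import *; import pickle
s,w=pickle.load(open("s3.pkl","rb"))
c,a,b,v=sock(s,w,plane(s,w,(322.9,122.6),.125)); print(plane(s,w,(322.9,122.6),.125),c,a,b)
q=[plane(s,w,((u+.5)/8-.5+298,(t+.5)/8-.5+98),.125)[:2] for u,t in((230,82),(88,170),(180,315),(315,235))]
print([round(np.degrees(np.arctan2(*(q[(i+1)%4]-q[i])[::-1]))%90,1) for i in range(4)],[np.linalg.norm(q[(i+1)%4]-q[i]) for i in range(4)])
M,y=frame(s);print(y,s["position"],M.T@(np.r_[c,0]-np.r_[s["position"][:2],0]))
E
```

```text
[0.4808211  0.20052198 0.125     ] [0.47763965 0.19884165] 60.45705723281897 63.22186959686592
[np.float64(62.5), np.float64(64.7), np.float64(62.0), np.float64(62.3)] [np.float64(0.026703434182822255), np.float64(0.02747257055551787), np.float64(0.02558737475347998), np.float64(0.027653922431865822)]
31.93226795838359 [0.42341212 0.16443044 0.35467452] [ 6.42221088e-02 -5.22065435e-04 -6.41063337e-05]
```

>>> play_rows --motion '[[[0.02, 0.028, 0.02, 0], [0, 0, 0.02, -8], [0, 0, 0, -8], [0, 0, 0, -8], [0, 0, 0, -7]]]'

```text
time_s: 6.6
position: [0.4553, 0.1512, 0.3147]
tool_rot: [-2.675, -1.646, 0.001]
force: [0.9, -0.2, -0.9]
finger_gap: 0.0197
gripper_force: 39.9
```

>>> play_rows --motion '[[[0, 0, 0, 0], [0, 0, 0, 0], [0, 0, 0, 0]]]'

```text
time_s: 6.9
position: [0.4552, 0.1521, 0.3152]
tool_rot: [2.681, 1.637, -0.0]
force: [-0.0, 0.1, -1.5]
finger_gap: 0.0196
gripper_force: 39.9
```

Run:
```python
from h import *; from bench import bot; import pickle
s=bot.get_state(); w=bot.snapshot("wrist"); pickle.dump((s,w),open("s4.pkl","wb"))
M,y=frame(s);g=proj(s,w,(.4805,.2003,.125))
print(s["position"],s["qpos"].round(2),y,g,np.round(M[:,2],4),"collar",proj(s,w,s["position"]+M[:,2]*.137))
x0,y0=np.round(g).astype(int)-25; im=w["color"]
a=cv2.resize(im[y0:y0+50,x0:x0+50],None,fx=8,fy=8,interpolation=cv2.INTER_CUBIC)
e=cv2.resize(im[170:270,283:363],(320,400),interpolation=cv2.INTER_CUBIC)
print(x0,y0);cv2.imwrite("pics/c4.png",np.hstack([a,e])[:,:,::-1])
c,a,b,v=sock(s,w,(.4805,.2003)); print(c,a,b)
```

```text
[0.45516727 0.15208475 0.31516466] [ 0.38  0.02 -0.79  1.67  0.02  1.45 -0.89] 62.81552701029169 [323.17984552 136.40704059] [-0.e+00 -1.e-04 -1.e+00] collar [322.90199041 193.4122468 ]
298 111
[0.4780377  0.19655703] 63.31352832855922 66.1217380901565
```

View pics/c4.png

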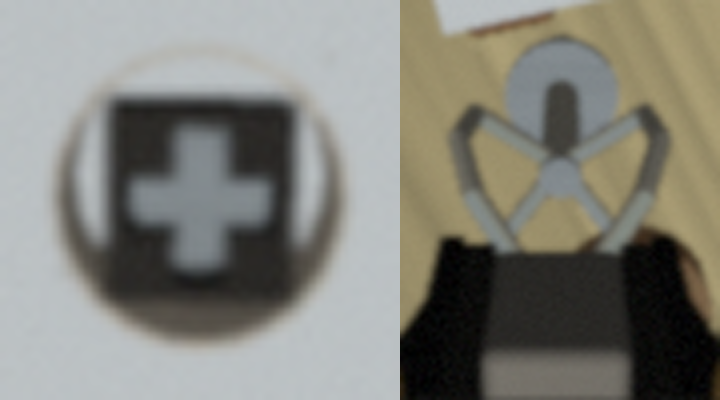

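The crop shows the socket square upright in the image with its cross aligned to the tool. Its edges are at x 112 to 296 and y about 105 to 298, and the collar is on-axis as predicted. I'll compute the exact shift from those edges.

Run:
```python
from h import *; import pickle
s,w=pickle.load(open("s4.pkl","rb"));M,y=frame(s);im=w["color"]
b=im.astype(float).mean(2)
# subpixel edges from averaged profiles
row=b[126:146,305:342].mean(0) if 0 else None
h=b[[124,125,126,144,145],300:348].mean(0); v=b[112:160,[315,316,330,331]].mean(1)
print("h",h.astype(int));print("v",v.astype(int))
for n,U,V in(("L",112,200),("R",296,200),("T",204,106),("B",204,298),("crossL",128,200),("crossR",272,200),("crossT",204,124),("crossB",204,274)):
    z=.113 if "cross" in n else .125
    p=plane(s,w,((U+.5)/8-.5+298,(V+.5)/8-.5+111),z);print(n,np.round(M.T@(p-s["position"])*1000,2)[:2])
```

```text
h [191 191 191 191 190 187 178 162 142 133 118  87  54  41  40  41  40  40
  40  45  52  58  59  57  54  50  44  41  42  42  41  41  42  47  73 110
 131 143 161 180 188 191 191 191 191 191 191 190]
v [190 190 191 191 190 188 183 182 187 185 160  98  45  37  40  41  41  40
  41  42  55  88 118 124 122 114  92  56  36  38  40  40  40  40  40  42
  55  73  87 117 154 181 189 191 192 191 191 191]
L [ 55.48 -13.23]
R [55.44 13.96]
T [68.9   0.37]
B [41.09  0.36]
crossL [ 54.45 -11.23]
crossR [54.42 10.81]
crossT [65.72  0.41]
crossB [43.23  0.4 ]
```

>>> play_rows --motion '[[[0.0274, 0, 0, 0], [0.0274, 0, 0, 0], [0, 0, 0, 0], [0, 0, 0, 0], [0, 0, 0, 0]]]'

```text
time_s: 7.45
position: [0.4798, 0.2006, 0.3151]
tool_rot: [2.679, 1.64, -0.001]
force: [-0.7, 0.1, -1.0]
finger_gap: 0.0199
gripper_force: 39.9
```

Run:
```python
from h import *; from bench import bot; import pickle
s0,_=pickle.load(open("s4.pkl","rb"));M,y=frame(s0);s=bot.get_state()
print(s["position"],frame(s)[1],(M.T@(s["position"]-s0["position"])*1000).round(2))
```

```text
[0.47984697 0.20061372 0.31513744] 62.944767085913305 [ 5.444e+01 -2.200e-01  2.000e-02]
```

Within half a millimetre. Descending gently.

>>> play_rows --motion '[[[0.0003, 0.0002, 0.008, 0], [0, 0, 0.007, 0], [0, 0, 0.004, 0], [0, 0, 0.003, 0], [0, 0, 0.003, 0]]]'

```text
time_s: 7.95
position: [0.4802, 0.2014, 0.29]
tool_rot: [2.678, 1.642, -0.0]
force: [0.3, -0.6, -1.4]
finger_gap: 0.0198
gripper_force: 39.9
```

>>> play_rows --motion '[[[0, 0, 0.002, 0], [0, 0, 0.002, 0], [0, 0, 0.002, 0], [0, 0, 0, 0]]]'

```text
time_s: 8.35
position: [0.4801, 0.2015, 0.284]
tool_rot: [2.678, 1.642, -0.001]
force: [-0.5, 0.1, -1.4]
finger_gap: 0.0196
gripper_force: 39.9
```

>>> play_rows --motion '[[[0, 0, 0.002, 0], [0, 0, 0.002, 0], [0, 0, 0.002, 0], [0, 0, 0.002, 0], [0, 0, 0, 0]]]'

```text
time_s: 8.85
position: [0.4803, 0.2015, 0.2762]
tool_rot: [2.678, 1.642, 0.0]
force: [0.1, -1.3, 3.0]
finger_gap: 0.0196
gripper_force: 39.9
```

>>> play_rows --motion '[[[0, 0, 0.003, 0], [0, 0, 0.003, 0], [0, 0, 0, 0]]]'

```text
time_s: 9.15
position: [0.4804, 0.2015, 0.2703]
tool_rot: [2.678, 1.642, 0.001]
force: [-0.3, -1.5, 4.8]
finger_gap: 0.0198
gripper_force: 39.9
```

>>> play_rows --motion '[[[0, 0, 0.002, 0], [0, 0, 0.002, 0], [0, 0, 0.001, 0], [0, 0, 0, 0]]]' --squeeze 55

```text
time_s: 9.55
position: [0.4804, 0.2016, 0.2656]
tool_rot: [2.678, 1.642, 0.001]
force: [-0.4, -1.2, 6.5]
finger_gap: 0.0195
gripper_force: 54.9
```

>>> play_rows --motion '[[[0, 0, 0.001, 0], [0, 0, 0, 0]]]'

```text
time_s: 9.75
position: [0.4805, 0.2016, 0.2648]
tool_rot: [2.678, 1.642, 0.001]
force: [-0.9, -0.9, 7.0]
finger_gap: 0.0194
gripper_force: 54.9
```

>>> play_rows --motion '[[[0, 0, 0.001, 0], [0, 0, 0, 0]]]'

```text
time_s: 9.95
position: [0.4805, 0.2017, 0.264]
tool_rot: [2.678, 1.642, 0.002]
force: [-1.6, -2.1, 9.8]
finger_gap: 0.0195
gripper_force: 54.9
```

>>> play_rows --motion '[[[0, 0, 0.001, 0], [0, 0, 0, 0]]]'

```text
time_s: 10.15
position: [0.4808, 0.2018, 0.2639]
tool_rot: [2.678, 1.641, 0.003]
force: [-2.2, -2.5, 16.0]
finger_gap: 0.0198
gripper_force: 55.0
```

>>> play_rows --motion '[[[0, 0, 0.001, 0], [0, 0, 0, 0], [0, 0, 0, 0]]]'

```text
time_s: 10.45
position: [0.4812, 0.202, 0.2638]
tool_rot: [2.677, 1.641, 0.005]
force: [-3.5, -2.8, 21.3]
finger_gap: 0.0194
gripper_force: 55.0
```

The hard stop is at the expected height, with the force rising steeply. I'll take one last look.

Run:
```python
from h import *; from bench import bot
s=bot.get_state(); w=bot.snapshot("wrist");t=bot.snapshot("scene")
print(s["position"],s["force"],s["joint_vel"].round(3).tolist(),np.round(frame(s)[0][:,2],4))
a=cv2.resize(w["color"][90:290,222:422],(400,400));b=cv2.resize(t["color"][130:280,320:470],(400,400),interpolation=cv2.INTER_CUBIC)
cv2.imwrite("pics/end.png",np.hstack([a,b])[:,:,::-1])
```

```text
[0.48117235 0.20202005 0.26379633] [-3.50502573 -2.80358894 21.28934611] [0.0, -0.0, 0.001, 0.002, -0.0, 0.002, 0.001] [ 3.7e-03  5.0e-04 -1.0e+00]
```

View pics/end.png

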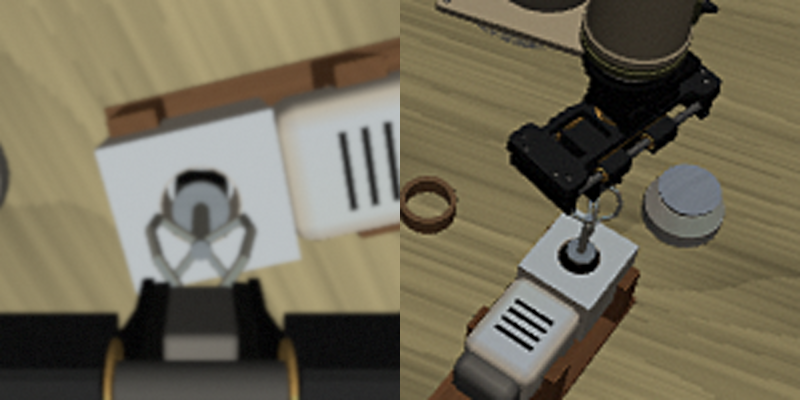

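The left crop shows the collar at about (200,205), centred over the black socket and upright in the grip. The right crop shows it seated on the socket at about (580,257), with the tape and sugar pot in place. The contact height and the force curve agree with fully home, so I'm handing in.

```bash
python3 -c "
from bench import bot
print(bot.sign_off())"
```

```text
the job is handed in; nothing more can be done
None
```

The beater is meshed and seated in the drive socket, still gripped at 55 N and pressed down with about 21 N; the job was handed in at about 10.6 s of the 48 s, and the sign-off gave no verdict.

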